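# Roll a sealant cartridge up to the nozzle cutter

## Task

The sealant cartridge lies on the grey board, away from the nozzle cutter (the small notched metal block) at the board's far edge. Roll it over the board by pushing on its upper half with the fingertips, without gripping, lifting or just sliding it, until it lies along the black line with its nozzle pointing into the cutter's notch. Leave it lying still there, let go of it, and do not disturb the other things around.

Things in the scene. Friction and masses are not known exactly. Their poses are not given: they have to be found in the camera images.
- cartridge: Black sealant cartridge, loose, lying on the board: for contact a cylinder of radius 23.5 mm, 245 mm long with its nozzle; 0.24 to 0.44 kg. Long axis is its own y, nozzle along -y. Origin on its surface, underneath at the start; its z axis points up at the start and turns as it rolls. Rolling resistance soon stops it.
- tube_centre (a point): Centre of the cartridge on its axis, half-way along it; 23.5 mm above the board.
- nozzle_tip (a point): Tip of the cartridge's nozzle, on the axis, 122 mm from tube_centre.
- notch (a point): Mouth of the cutter's notch, on the face towards the robot, 27.5 mm above the bench. The cutter is a fixed aluminium block, 36 deep, 100 wide, 52 mm high, on a foot 60 x 130 mm at the board's far edge; the notch is open at the top, 30 mm wide. Notch and black line (3 mm) run along this point's x, pointing away from the robot; y points left across the board.
- board_top (a point): Centre of the upper face of the fixed grey board, 300 mm (x) by 460 mm (y), 4 mm thick, flat. Same axes as notch; the black line passes through this point.
- tape_ring: Bystander: roll of masking tape lying flat on the board on the other side of the black line from the cartridge, 109 mm in diameter, 24 mm high. Origin at the centre of its underside.
- screw_jar: Bystander: jar of screws with a lid, 62 mm in diameter, 93 mm high, to the left of the board. Origin at the centre of its underside.
- tin: Bystander: small paint tin, 66 mm in diameter, 85 mm high, to the right of the board. Origin at the centre of its underside.
- c_clamp: Bystander: small G-clamp lying flat, 148 x 105 x 25 mm, to the right of the board. Origin at the centre of its underside.
- offcut: Bystander: pine offcut, 62 x 120 x 38 mm, to the right of the board. Origin at the centre of its underside.

How it is judged:
On the way:
1. the cartridge has rolled over: what was its top has turned underneath (angle between cartridge's own z axis and vertical above 2.6 rad).
At the end, for the whole second after the job is handed in: The cartridge lies still on the board (speed under 10 mm/s, 0.3 rad/s) along the black line: its centre within 10 mm and its nozzle tip within 12 mm of the notch's centre plane, sideways, and the tip no more than 90 mm short of the cutter's face (y of tube_centre in the frame of notch between -0.01 and 0.01 m and y of nozzle_tip in the frame of notch between -0.012 and 0.012 m and x of nozzle_tip in the frame of notch between -0.09 and 0.02 m and height (world z) of tube_centre between 0.022 and 0.033 m and linear speed of cartridge below 0.01 m/s and angular speed of cartridge below 0.3 rad/s); the robot touches nothing.
It fails at once if the cartridge is lifted off the board (its centre rises more than 12 mm) (height (world z) of tube_centre above 0.04 m).
It fails at once if the fingers touch the cartridge below its upper half (with their grasp point lower than 36 mm over the bench) (contact force between the fingers and cartridge above 0.5 N and height (world z) of the grasp point below 0.036 m).
It fails at once if a bystander is moved by more than 20 mm (distance of any of tape_ring, screw_jar, tin, c_clamp, offcut from where it was at the start of the episode above 0.02 m).
It also fails if it takes over 72 s, if anything falls off the work surface, if the arm or the gripper's body presses on something with over 40 N, if the wrist force passes 120 N, or if a joint passes its speed limit or range.

## Robot

A 6-joint arm with a two-finger parallel gripper is mounted at the origin on a cart in front of the work surface, level with it; the furniture and walls round the work are solid. World frame = base frame: x ahead of the robot, y to its left, z up, the work surface at z = 0. Lengths are in m, angles in rad, forces in N, time in s.
With the tool pointing down it reaches from about 0.4 to 0.825 m from the base axis. Payload 7 kg.
Tool frame: the origin (TCP) lies on the centre line of the jaws, within the pads' length; the fingertips stand 25 mm ahead of it and the grasp point (between the pads) lies 6 mm ahead of it; z points along the fingers, y is the direction in which the jaws open and shut (so a half turn about z gives the same grasp; the last joint's range is limited). The gripper opens to 88 mm and grips with 3 to 60 N. Pads are 19 mm wide; open, the fingers measure 130 mm over their backs; the gripper's body (78 mm by 193 mm) begins 47 mm behind the grasp point.
Start: joints at [-0.87, 0.359, 0.012, 0, -1.224, -0.288], TCP at [0.271, -0.618, 0.229] pointing down, gripper open.
Joint ranges: [-3.07, 3.07], [-1.43, 2.12], [-1.02, 1.25], [-3.03, 1.67], [-3.05, -0], [-3.03, 3.03]. Speed limits (rad/s): [2.39, 2.39, 3.01, 3.14, 3.14, 3.14].

## Interface

Orientations are given as [roll, pitch, yaw] about the fixed x, y, z axes, in that order (R = Rz(yaw) Ry(pitch) Rx(roll)).
In Python, from station import * gives the robot as it stands. The module is installed in compiled form; this text tells all that it offers.
- The arm moves only by the tool step_arm, never from a script. Its argument "commands" is text: rows parted by semicolons, each of 6 numbers parted by spaces: the shift along the tool's x, y, z in mm, then the turn, a rotation vector about the tool's x, y, z in rad. A call has 1 to 8 rows; each row shifts and turns the commanded pose from where the row before left it, along the tool's axes as they then stand; what a row does not reach is not made up. A row lasts 1/8 s, in which the tool goes at most 62.5 mm and 10.7 degrees, less where a joint would pass 70% of its speed; a pose out of reach is approached as far as the arm can. A call is refused whole if a number of a shift passes 62.5 or a number of a turn 0.188, either way. A call with a gripper value outside its range is refused whole. "jaw" is the finger opening in mm, from 0 to 87.6, set as the call begins (left out, the last holds). The fingers move at their own pace and stop on an object; "grip_force" is the grip in N (left out, the last holds). Time passes only in rows, so rows that do not move let the fingers close. It gives the time, the measured TCP pose, the force and the opening at its end, in the units of the state.
- get_state(): the state, without advancing time (a new reading comes with each control period).
- grab_frame(name): name is "side" or "top"; returns a dict with "frame" (480x640x3 uint8, red, green, blue), "fovy" (degrees; the focal length in pixels is half the picture's height over the tangent of half this angle, whatever the lens; pixels are square), "cx", "cy" (the principal point, pixels), "rvec" (rotation vector, rad) and "tvec" (3), from world to camera coordinates, as OpenCV has them. Camera axes: x right, y down, z forward; pixel columns grow to the right and rows downward; lengths in m; the calibration is good to about 2 mm. A picture is of the moment at which its call begins. There is no depth.
- job_done(): hands the job in, once; it reports no verdict.
Trained networks look in a picture, given as the dict that the camera call returned (one of the last four; its "shot" number tells which), for a name from the list of things; names that differ only in an ending like _2 or _b are one class to them, and where a whole thing is asked for, a point or a joint stands for the part that bears it (a point fixed in the world has none). Each returns a list of dicts, best first, with "conf" (0 to 1); they miss things now and then, are a little off and sometimes report something else, mostly with a low value. They report only what shows in the picture. A call takes as long as a camera call.
- recognise(picture, name): "pixel" ([column, row] in pixels, amid what is visible of it).
The state is a dict: "t": time; "q": joint angles; "qd": joint speeds; "joint_efforts": joint torques, N m; "eef_pos": TCP position; "ee_rot": TCP orientation; "force": force on the tool from outside, world axes, zero at the start; "moment": the same for the moment, N m; "width": finger opening in m.
Only numpy, scipy, OpenCV 4.12 (cv2) and the standard library are available. Lean on these libraries where they do the work, as an engineer would, in place of code of your own. Each camera call takes 0.05 s, during which the arm holds its last target.

## Working session

There is one attempt and no reset: what is moved stays moved. The work goes in short steps, Python scripts to look and compute and a tool call to move; the robot and the scene stay as the last step left them, time stands still between calls to the robot, and variables do not carry over. Pictures are saved under pics/ and viewed, and the job is handed in when it is done.

Besides the shell and the picture viewer there is one more tool, called after "Emit:" as name(argument=value, ...) on one line, values as JSON. step_arm: Moves the arm, as the interface text tells. Its arguments: {"type":"object","properties":{"commands":{"type":"string"},"jaw":{"type":"number"},"grip_force":{"type":"number"}},"required":["commands"]}

```bash
mkdir -p pics
cat > h.py <<'E'
from station import *
import numpy as np, cv2
def K(p):
    f=p["frame"].shape[0]/2/np.tan(np.radians(p["fovy"])/2)
    return np.array([[f,0,p["cx"]],[0,f,p["cy"]],[0,0,1]])
def ray(p,px,z):
    R=cv2.Rodrigues(np.array(p["rvec"],float))[0];t=np.array(p["tvec"],float).ravel()
    d=R.T@np.linalg.inv(K(p))@np.array([px[0],px[1],1.]);o=-R.T@t
    return o+d*(z-o[2])/d[2]
def proj(p,X):
    return cv2.projectPoints(np.array(X,float).reshape(-1,1,3),np.array(p["rvec"],float),np.array(p["tvec"],float),K(p),None)[0].reshape(-1,2)
def save(p,n): cv2.imwrite(n,p["frame"][:,:,::-1])
E
python3 - <<'E'
from h import *
for n in("top","side"):
    p=grab_frame(n);save(p,f"pics/{n}0.png")
    print(n,p["fovy"],[k for k in p])
    for o,z in(("cartridge",.0275),("tape_ring",.016),("screw_jar",.05),("tin",.04),("c_clamp",.012),("offcut",.02)):
        for r in recognise(p,o)[:1]: print(o,r,ray(p,r["pixel"],z).round(3))
s=get_state();print(s["t"],s["eef_pos"],s["ee_rot"],s["force"],s["width"])
E
```

```text
top 52.41116652864771 ['frame', 'fovy', 'cx', 'cy', 'rvec', 'tvec', 'shot']
cartridge {'pixel': [363.9, 253.0], 'conf': 0.86} [ 0.452 -0.21   0.028]
tape_ring {'pixel': [278.4, 258.2], 'conf': 0.74} [0.441 0.023 0.016]
screw_jar {'pixel': [169.6, 196.1], 'conf': 0.87} [0.612 0.314 0.05 ]
tin {'pixel': [438.0, 192.3], 'conf': 0.84} [ 0.614 -0.415  0.04 ]
c_clamp {'pixel': [440.4, 237.2], 'conf': 0.85} [ 0.494 -0.423  0.012]
offcut {'pixel': [450.7, 294.9], 'conf': 0.66} [ 0.336 -0.443  0.02 ]
side 44.88648137463005 ['frame', 'fovy', 'cx', 'cy', 'rvec', 'tvec', 'shot']
cartridge {'pixel': [354.8, 233.8], 'conf': 0.77} [ 0.447 -0.223  0.027]
screw_jar {'pixel': [355.8, 232.6], 'conf': 0.17} [ 0.425 -0.183  0.05 ]
c_clamp {'pixel': [370.6, 212.9], 'conf': 0.91} [ 0.49  -0.436  0.012]
offcut {'pixel': [406.3, 220.5], 'conf': 0.63} [ 0.357 -0.402  0.02 ]
0.7 [ 0.27076429 -0.61829573  0.22860196] [-3.14153975e+00 -8.13157338e-07 -2.72879787e+00] [ 1.01624041 -0.39848063  0.25287115] 0.0877888396353257
```

View pics/top0.png

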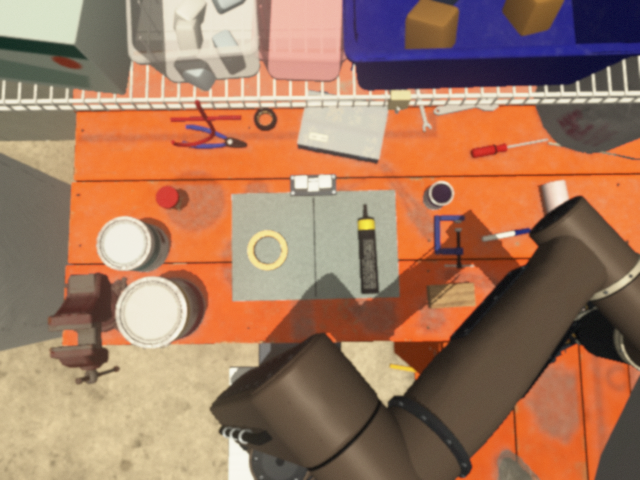

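View pics/side0.png

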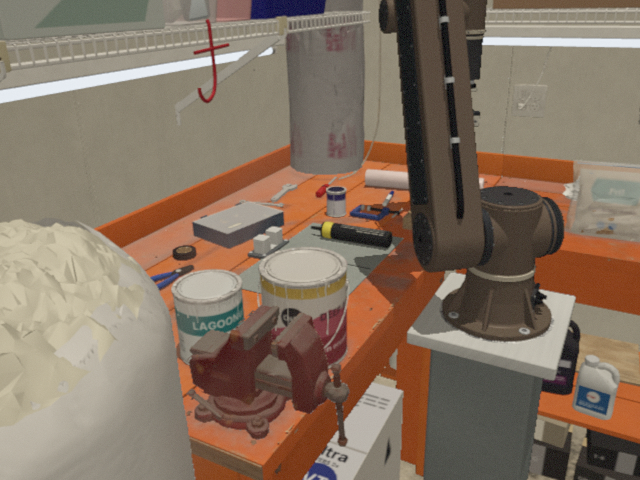

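Run:
```python
import cv2
a=cv2.imread("pics/top0.png")[150:330,200:420]
cv2.imwrite("pics/top0c.png",cv2.resize(a,(733,600),interpolation=cv2.INTER_CUBIC))
```

```text
(no output)
```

View pics/top0c.png

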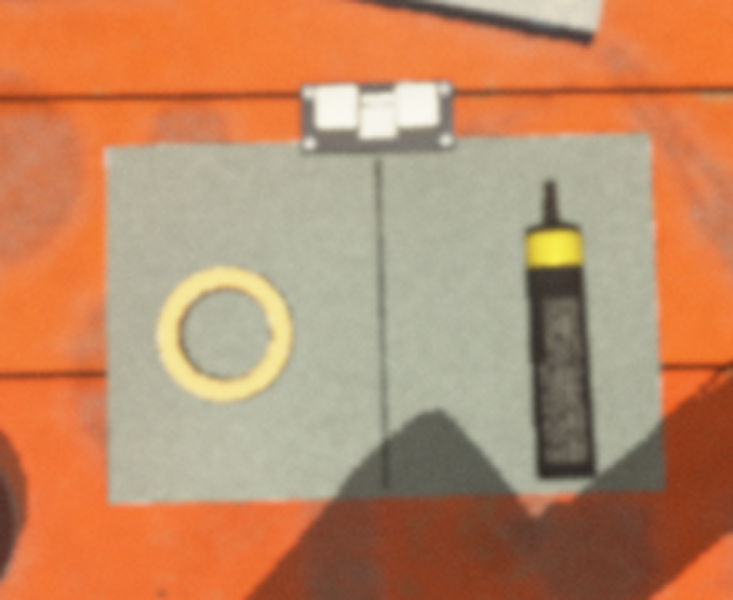

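Top view: the cartridge lies right of the line, with its tip near (365,205) and its back near (370,293). The black line runs (313,198) to (316,296), the cutter is at (313,185), and the tape ring is left of the line. Next I'll measure these precisely.

```bash
cat >> h.py <<'E'
def crop(px): return (200+px[0]/3.332,150+px[1]/3.333)
E
python3 - <<'E'
from h import *
p=grab_frame("top")
C=lambda u,v,z: ray(p,crop((u,v)),z).round(4)
print("line",C(378,165,.004),C(385.5,480,.004))
print("board corners",[C(u,v,.004)for u,v in((107,148),(650,136),(664,489),(109,502))])
print("tip",C(549,183,.0275),"back",C(566.5,474,.0275))
print("front edge of cutter block top", C(376,137,.03),C(337,127,.056),C(417,127,.056))
print("foot corners", [C(u,v,.004) for u,v in((301,86),(452,83),(454,150),(303,153))])
print("tape",C(225,333,.02))
# cartridge segmentation: body mask
f=p["frame"].astype(int);m=((f.max(2)<75)|((f[:,:,0]-f[:,:,2]>90)&(f[:,:,1]>150))).astype(np.uint8)
m2=np.zeros_like(m);m2[203:296,352:384]=m[203:296,352:384]
n,l,s,c=cv2.connectedComponentsWithStats(m2)
for i in range(1,n):
    if s[i,4]>100:
        ys,xs=np.where(l==i)
        for r in(215,225,240,255,270,285):
            q=xs[ys==r]
            if len(q):print(r,q.min(),q.max(),ray(p,((q.min()+q.max())/2,r),.0275).round(4))
E
```

```text
line [ 0.6052 -0.0747  0.004 ] [ 0.3426 -0.0777  0.004 ]
board corners [array([0.6228, 0.1532, 0.004 ]), array([ 0.6268, -0.3038,  0.004 ]), array([ 0.3323, -0.3063,  0.004 ]), array([0.3276, 0.1498, 0.004 ])]
tip [ 0.584  -0.2157  0.0275] back [ 0.3459 -0.2242  0.0275]
front edge of cutter block top [ 0.624  -0.0736  0.03  ] [ 0.6275 -0.0424  0.056 ] [ 0.6266 -0.1071  0.056 ]
foot corners [array([ 0.6737, -0.0105,  0.004 ]), array([ 0.6745, -0.1381,  0.004 ]), array([ 0.6171, -0.1388,  0.004 ]), array([ 0.6163, -0.0118,  0.004 ])]
tape [0.4643 0.0525 0.02  ]
225 358 374 [ 0.5284 -0.2177  0.0275]
240 360 362 [ 0.4874 -0.2031  0.0275]
255 360 363 [ 0.4464 -0.2035  0.0275]
270 361 362 [ 0.4058 -0.2026  0.0275]
285 362 363 [ 0.3654 -0.2044  0.0275]
```

Emit:
step_arm(commands="0 0 0 0 0 -0.17;0 0 0 0 0 -0.17;0 0 0 0 0 -0.17;0 0 0 0 0 -0.17;0 0 0 0 0 -0.17;0 0 0 0 0 -0.17;0 0 0 0 0 -0.174;0 0 0 0 0 0", jaw=87.6)

```text
t: 1.75
eef_pos: [0.2708, -0.6183, 0.2286]
ee_rot: [-3.142, -0.0, -1.536]
force: [0.6, 0.6, 0.8]
width: 0.0875
```

Emit:
step_arm(commands="-40 -24 0 0 0 0;-40 -24 0 0 0 0;-40 -24 0 0 0 0;-40 -24 0 0 0 0;-40 -24 0 0 0 0;-40 -24 0 0 0 0;-40 -24 0 0 0 0;-40 -24 0 0 0 0")

```text
t: 2.75
eef_pos: [0.4517, -0.2902, 0.2289]
ee_rot: [-3.141, -0.0, -1.54]
force: [1.0, -0.2, -0.3]
width: 0.0874
```

Emit:
step_arm(commands="0 0 40 0 0 0;0 0 40 0 0 0;0 0 40 0 0 0;0 0 20 0 0 0;0 0 0 0 0 0")

```text
t: 3.38
eef_pos: [0.4501, -0.2913, 0.0873]
ee_rot: [3.139, 0.001, -1.538]
force: [0.8, 0.0, 0.1]
width: 0.088
```

Run:
```python
from h import *
print(get_state()["q"])
p=grab_frame("side");cv2.imwrite("pics/s1.png",cv2.resize(p["frame"][150:300,220:460,::-1],(800,500)))
p=grab_frame("top");cv2.imwrite("pics/t1.png",cv2.resize(p["frame"][150:330,220:460,::-1],(800,600)))
```

```text
[-2.08662176e-01  2.72129153e-01 -4.74711389e-01 -1.28507731e-04
 -8.27155656e-01  2.41172875e-01]
```

View pics/s1.png

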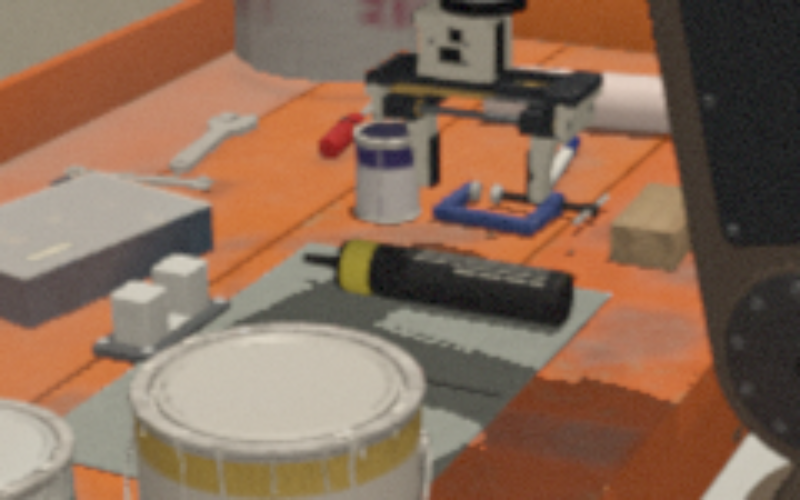

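View pics/t1.png

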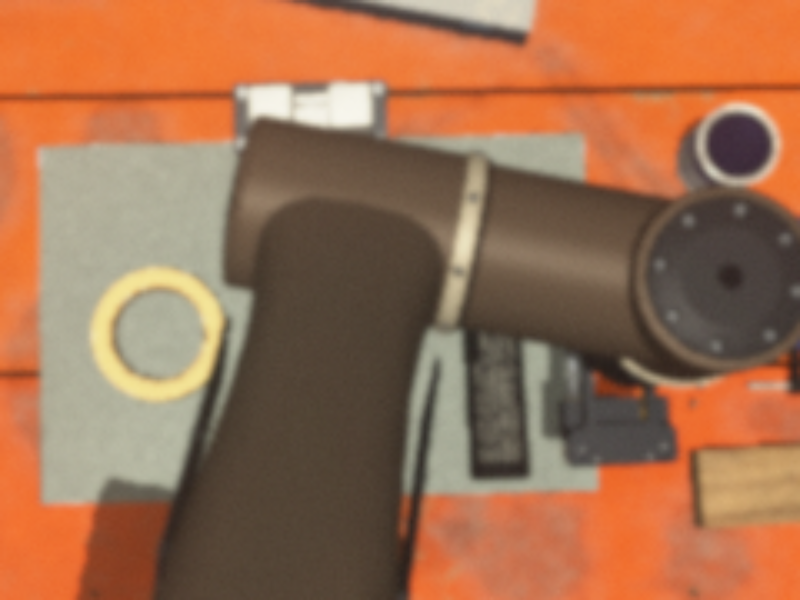

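Side view: both fingers are open behind the cartridge, straddling its middle, and clear of the tin and clamp. Next I'll lower and approach.

Emit:
step_arm(commands="0 0 15 0 0 0;0 0 14 0 0 0;-8 0 0 0 0 0;-8 0 0 0 0 0;-8 0 0 0 0 0;-5 0 0 0 0 0;-5 0 0 0 0 0;-5 0 0 0 0 0")

```text
t: 4.47
eef_pos: [0.4498, -0.2523, 0.0597]
ee_rot: [-3.141, -0.0, -1.535]
force: [0.4, -0.6, -0.1]
width: 0.0875
```

Emit:
step_arm(commands="-5 0 0 0 0 0;-5 0 0 0 0 0;-5 0 0 0 0 0;-5 0 0 0 0 0;-5 0 0 0 0 0;-5 0 0 0 0 0;-5 0 0 0 0 0;-5 0 0 0 0 0")

```text
t: 5.48
eef_pos: [0.4483, -0.2123, 0.0596]
ee_rot: [3.142, 0.0, -1.535]
force: [0.3, -0.6, 0.7]
width: 0.0876
```

Run:
```python
from h import *
p=grab_frame("side");cv2.imwrite("pics/s2.png",cv2.resize(p["frame"][150:300,220:460,::-1],(800,500)))
```

```text
(no output)
```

View pics/s2.png

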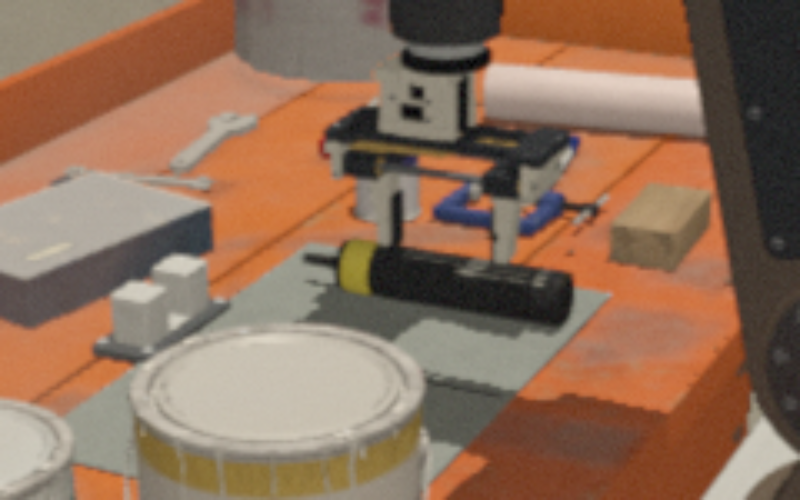

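Run:
```python
from h import *
p=grab_frame("side")
s=get_state();print(s["eef_pos"],s["ee_rot"],s["force"])
e=np.array(s["eef_pos"])
f=lambda X:((proj(p,X)-[220,150])*800/240).round(0).tolist()
print("fingertips",f([e+[dx,0,-.025] for dx in(-.05,.05)]))
c=np.array([.465,-.22,.0275])
print("axis at start back/tip",f([[.346,-.2242,.0275],[.584,-.2157,.0275]]), "moved", f([[.346,-.18,.0275],[.584,-.18,.0275]]))
save(p,"pics/s3.png")
p=grab_frame("top");cv2.imwrite("pics/t3.png",cv2.resize(p["frame"][150:330,220:460,::-1],(800,600)))
```

```text
[ 0.44824969 -0.21220102  0.05959254] [ 3.14157091e+00  3.94205139e-05 -1.53431202e+00] [1.13970031 0.85632767 0.40243189]
fingertips [[496.0, 286.0], [390.0, 267.0]]
axis at start back/tip [[559.0, 299.0], [305.0, 257.0]] moved [[538.0, 318.0], [285.0, 271.0]]
```

View pics/t3.png

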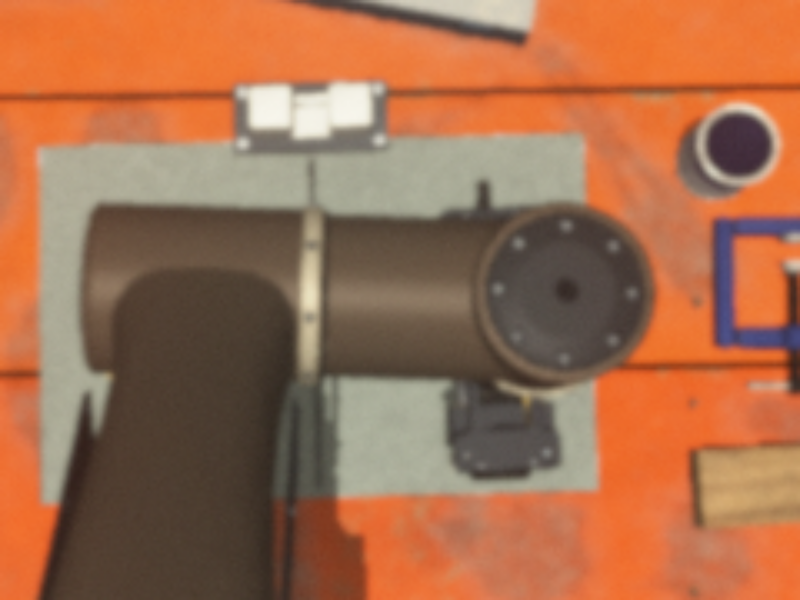

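Run:
```python
import cv2,numpy as np
o=[]
for n in("side0","s3"):
    a=cv2.imread(f"pics/{n}.png")[190:270,300:410]
    o.append(cv2.resize(a,(400,291),interpolation=cv2.INTER_CUBIC))
cv2.imwrite("pics/cmp.png",np.vstack(o))
```

```text
(no output)
```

View pics/cmp.png

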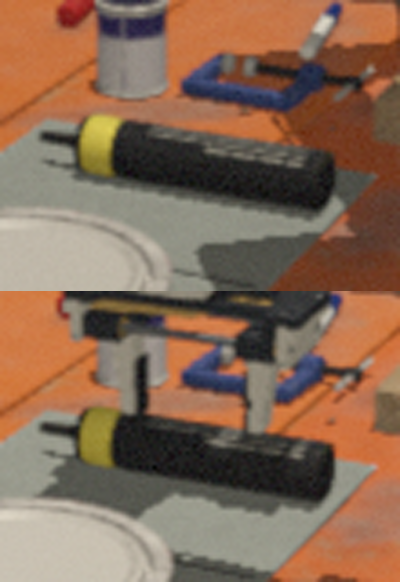

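Run:
```python
from h import *
p=grab_frame("side")
e=np.array(get_state()["eef_pos"])
f=lambda X:((proj(p,X)-[300,190])*400/110).round(0).tolist()   # lower cmp panel (+291 row)
for z in(.035,.045,.052,.06,.1,.107,.13):
    print(z,[ (round(dy,3),f([[e[0]+d,e[1]+dy,z] for d in(-.05,.05)])) for dy in(0,-.04)])
p=grab_frame("top")
for z in (.15,.25,.3):print(z,proj(p,[[e[0],e[1],z]]))
print("cart top line",[f([[x,-.22,.051]]) for x in(.4,.5)])
```

```text
0.035 [(0, [[250.0, 165.0], [134.0, 145.0]]), (-0.04, [[271.0, 148.0], [156.0, 128.0]])]
0.045 [(0, [[250.0, 153.0], [134.0, 133.0]]), (-0.04, [[271.0, 136.0], [156.0, 116.0]])]
0.052 [(0, [[250.0, 145.0], [134.0, 125.0]]), (-0.04, [[271.0, 128.0], [156.0, 108.0]])]
0.06 [(0, [[250.0, 135.0], [134.0, 115.0]]), (-0.04, [[271.0, 118.0], [156.0, 99.0]])]
0.1 [(0, [[251.0, 87.0], [133.0, 68.0]]), (-0.04, [[272.0, 70.0], [156.0, 52.0]])]
0.107 [(0, [[251.0, 78.0], [133.0, 59.0]]), (-0.04, [[272.0, 62.0], [156.0, 44.0]])]
0.13 [(0, [[251.0, 49.0], [133.0, 31.0]]), (-0.04, [[272.0, 34.0], [156.0, 16.0]])]
0.15 [[369.42767965 250.98823493]]
0.25 [[373.96846399 247.78501549]]
0.3 [[376.56020015 245.95671909]]
cart top line [[[250.0, 298.0]], [[247.0, 161.0]]]
```

Run:
```python
from h import *
p=grab_frame("side")
f=lambda X:((proj(p,X)-[220,150])*800/240).round(0).tolist()
e=np.array([.4501,-.2913,.0873])
for d in(.005,.015,.025):
  for dy in(-.0095,.0095):
    print(d,dy,f([e+[dx,dy,-d] for dx in(-.065,-.045,.045,.065)]))
a=cv2.imread("pics/s1.png")[50:250,330:630];cv2.imwrite("pics/s1z.png",cv2.resize(a,(750,500)))
save(p,"pics/s4.png");a=p["frame"][150:300,220:460,::-1];a=cv2.resize(a,(800,500))[100:350,250:600];cv2.imwrite("pics/s4z.png",cv2.resize(a,(770,550)))
```

```text
0.005 -0.0095 [[552.0, 201.0], [530.0, 198.0], [437.0, 184.0], [417.0, 180.0]]
0.005 0.0095 [[543.0, 208.0], [522.0, 205.0], [428.0, 190.0], [407.0, 187.0]]
0.015 -0.0095 [[551.0, 212.0], [530.0, 209.0], [437.0, 194.0], [417.0, 191.0]]
0.015 0.0095 [[543.0, 219.0], [521.0, 216.0], [428.0, 201.0], [407.0, 198.0]]
0.025 -0.0095 [[551.0, 223.0], [530.0, 220.0], [437.0, 205.0], [417.0, 201.0]]
0.025 0.0095 [[543.0, 230.0], [521.0, 227.0], [428.0, 211.0], [407.0, 208.0]]
```

View pics/s1z.png

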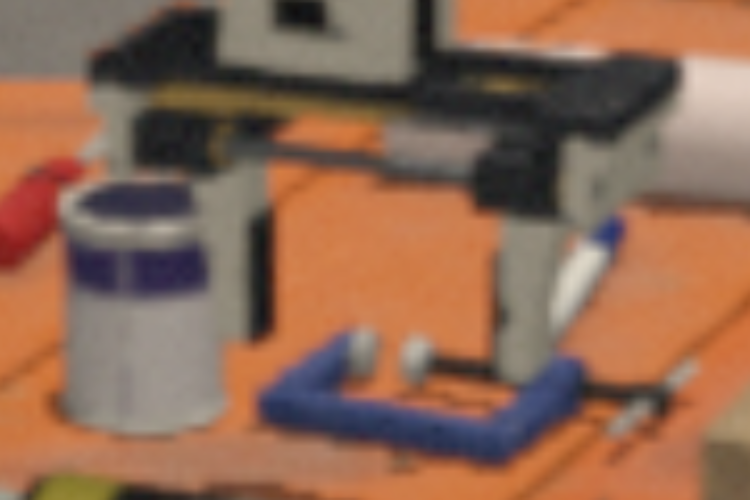

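View pics/s4z.png

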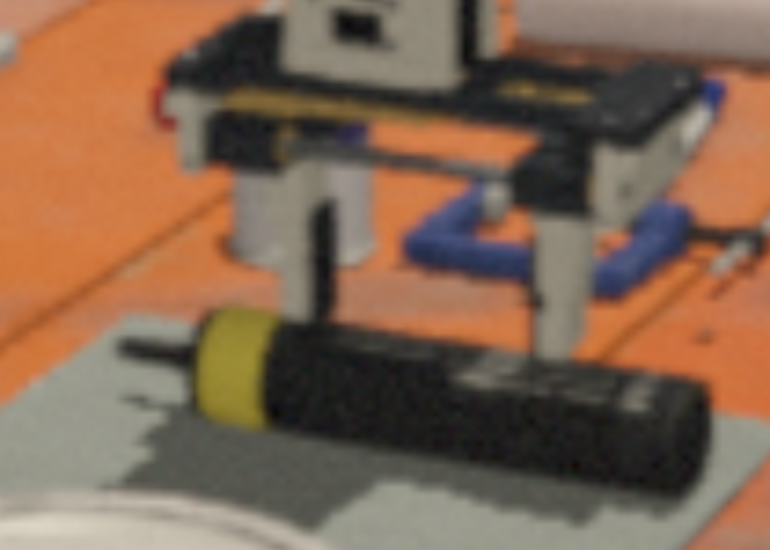

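Fingertips seem to be above the cartridge's crest: it hasn't moved, and the full finger length shows. In the image the tips sit about 5 mm ahead of the reported TCP instead of 25 mm. I'll lift, back off and go lower, keeping the reported grasp point above 36 mm.

Emit:
step_arm(commands="0 0 -15 0 0 0;20 0 0 0 0 0;25 0 0 0 0 0;20 0 0 0 0 0;0 0 15 0 0 0;0 0 8 0 0 0;0 0 6 0 0 0;0 0 0 0 0 0")

```text
t: 6.78
eef_pos: [0.4503, -0.2771, 0.045]
ee_rot: [3.14, 0.0, -1.534]
force: [0.1, 0.1, 1.3]
width: 0.0875
```

Run:
```python
from h import *
p=grab_frame("side");a=p["frame"][150:300,220:460,::-1];a=cv2.resize(a,(800,500))[100:350,250:600];cv2.imwrite("pics/s5z.png",cv2.resize(a,(770,550)))
```

```text
(no output)
```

View pics/s5z.png

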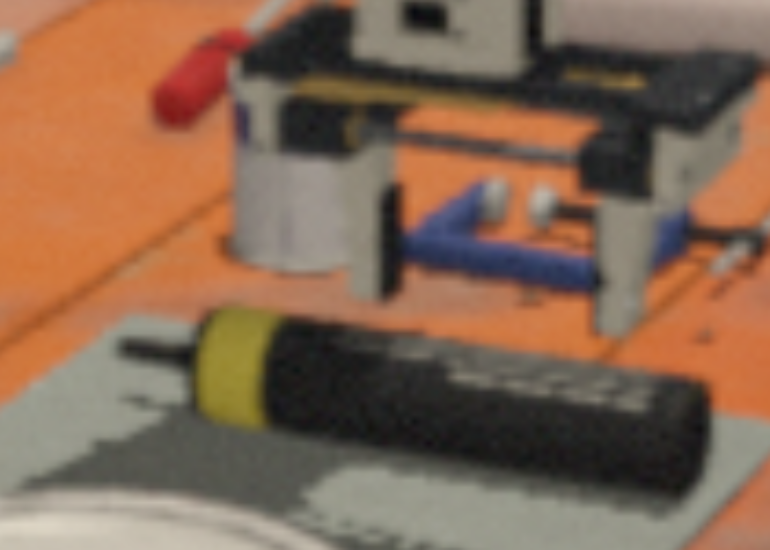

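Both tips are behind the cartridge and clear of it, near finger at (617,335). I'll advance in small steps.

Emit:
step_arm(commands="-8 0 0 0 0 0;-6 0 0 0 0 0;-5 0 0 0 0 0;-5 0 0 0 0 0;-5 0 0 0 0 0;-5 0 0 0 0 0;-5 0 0 0 0 0;-5 0 0 0 0 0")

```text
t: 7.82
eef_pos: [0.4496, -0.2352, 0.048]
ee_rot: [-3.141, -0.003, -1.533]
force: [-8.4, -10.2, 31.7]
width: 0.0881
```

Run:
```python
from h import *
p=grab_frame("side");a=p["frame"][150:300,220:460,::-1];a=cv2.resize(a,(800,500))[100:350,250:600];cv2.imwrite("pics/s6z.png",cv2.resize(a,(770,550)))
```

```text
(no output)
```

View pics/s6z.png

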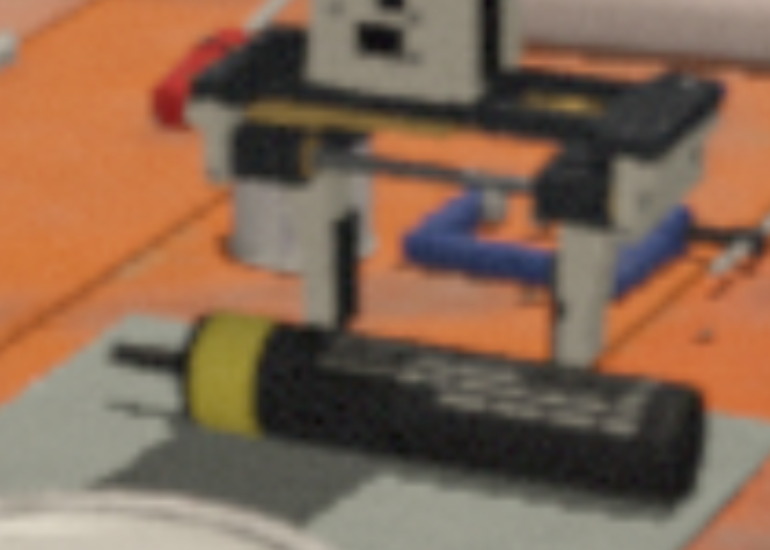

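It has rolled a little (label turned, axis a few mm forward), but the tips are wedging near the crest with 31 N upward. I'll release and check the tip geometry by closing the jaws and looking.

Emit:
step_arm(commands="3 0 -8 0 0 0;15 0 -8 0 0 0;20 0 0 0 0 0;20 0 0 0 0 0;0 0 0 0 0 0;0 0 0 0 0 0;0 0 0 0 0 0;0 0 0 0 0 0", jaw=10)

```text
t: 8.88
eef_pos: [0.4512, -0.2912, 0.0616]
ee_rot: [-3.142, 0.0, -1.534]
force: [0.3, 0.7, -0.2]
width: 0.0134
```

Run:
```python
from h import *
s=get_state();e=np.array(s["eef_pos"]);print(e,s["width"],s["force"])
p=grab_frame("side");a=p["frame"][150:300,220:460,::-1];a=cv2.resize(a,(800,500))
f=lambda X:((proj(p,X)-[220,150])*800/240)
q=f([e,e+[0,0,-.006],e+[0,0,-.025],[e[0],e[1],0]])
for u in q: cv2.circle(a,(int(u[0]),int(u[1])),2,(255,255,0),-1)
a=a[50:350,250:650];cv2.imwrite("pics/s7z.png",cv2.resize(a,(800,600)))
p=grab_frame("top");cv2.imwrite("pics/t7.png",cv2.resize(p["frame"][150:330,220:460,::-1],(800,600)))
```

```text
[ 0.45119927 -0.2912185   0.06164482] 0.013434797223343183 [ 0.25417636  0.73788688 -0.1776272 ]
```

View pics/s7z.png

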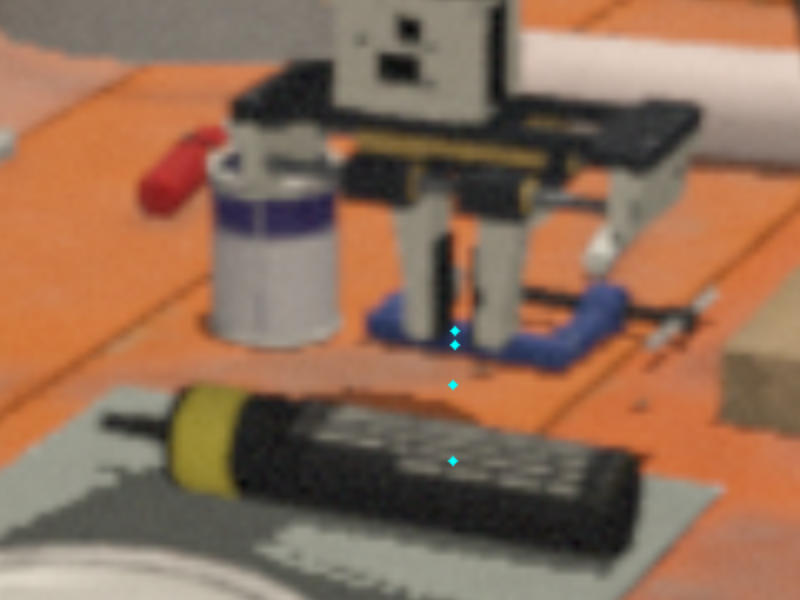

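View pics/t7.png

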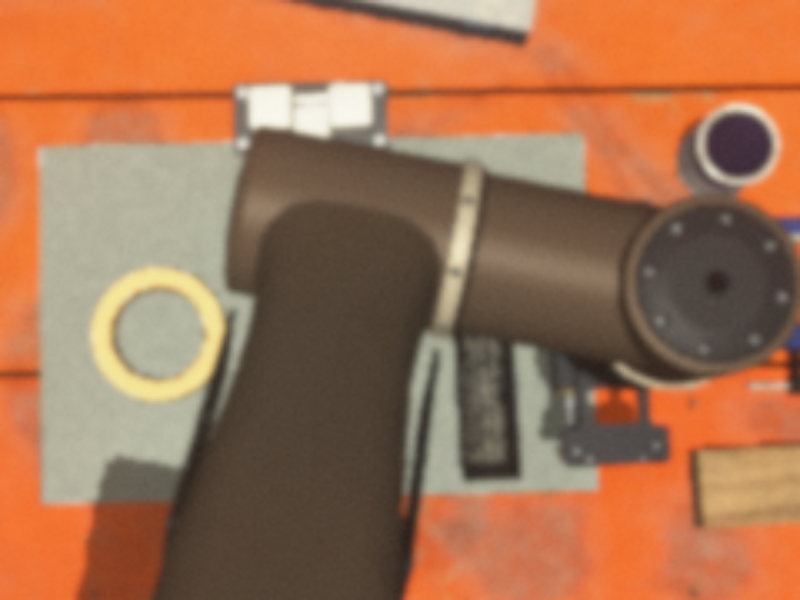

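The tips project about 18 mm higher than the stated geometry, closed as well as open. I'll touch the fingertips down on the bare board, clear of the cartridge, to see which is true.

Emit:
step_arm(commands="0 0 10 0 0 0;0 0 10 0 0 0;0 0 8 0 0 0;0 0 3 0 0 0;0 0 2 0 0 0;0 0 2 0 0 0;0 0 0 0 0 0")

```text
t: 9.85
eef_pos: [0.4512, -0.2916, 0.0266]
ee_rot: [-3.141, -0.0, -1.535]
force: [-0.3, 0.4, -0.2]
width: 0.0102
```

Emit:
step_arm(commands="0 0 3 0 0 0;0 0 3 0 0 0;0 0 2 0 0 0;0 0 2 0 0 0;0 0 0 0 0 0")

```text
t: 10.48
eef_pos: [0.451, -0.2916, 0.0164]
ee_rot: [3.141, 0.0, -1.535]
force: [-0.5, 0.1, 1.2]
width: 0.0099
```

Emit:
step_arm(commands="0 0 1.5 0 0 0;0 0 1.5 0 0 0;0 0 1.5 0 0 0;0 0 0 0 0 0")

```text
t: 10.98
eef_pos: [0.451, -0.2916, 0.0119]
ee_rot: [3.141, 0.0, -1.535]
force: [-0.5, -0.3, 0.3]
width: 0.01
```

Emit:
step_arm(commands="0 0 1 0 0 0;0 0 1 0 0 0;0 0 1 0 0 0;0 0 0 0 0 0")

```text
t: 11.48
eef_pos: [0.4511, -0.2916, 0.009]
ee_rot: [3.141, 0.0, -1.535]
force: [-0.2, 1.0, -0.4]
width: 0.0099
```

Emit:
step_arm(commands="0 0 1 0 0 0;0 0 1 0 0 0;0 0 0 0 0 0")

```text
t: 11.85
eef_pos: [0.451, -0.2915, 0.007]
ee_rot: [3.141, 0.0, -1.535]
force: [0.3, 0.6, 1.0]
width: 0.0103
```

Run:
```python
from h import *
s=get_state();print(s["eef_pos"],s["force"])
p=grab_frame("side");a=p["frame"][150:300,220:460,::-1];a=cv2.resize(a,(800,500))
a=a[50:350,250:650];cv2.imwrite("pics/s8z.png",cv2.resize(a,(800,600)))
```

```text
[ 0.45103451 -0.29154873  0.00696164] [0.34697007 0.58596267 1.03526054]
```

View pics/s8z.png

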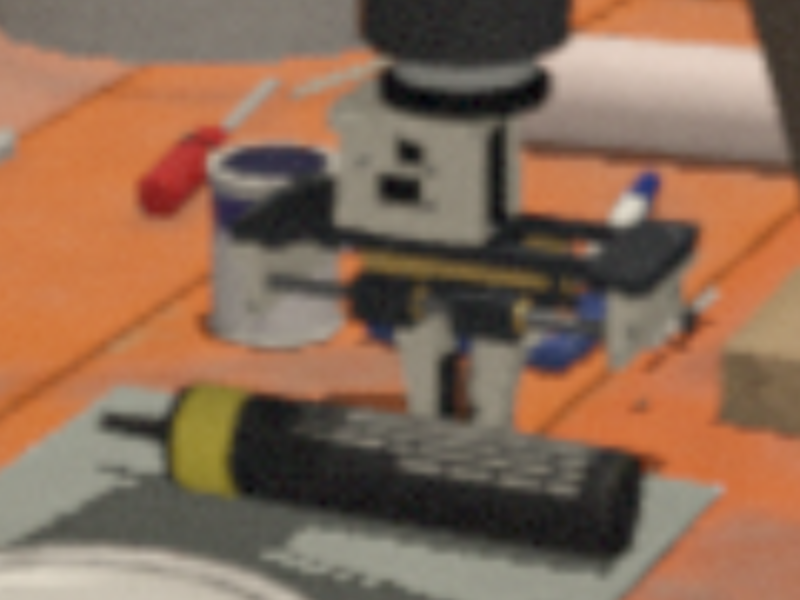

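Emit:
step_arm(commands="0 0 1 0 0 0;0 0 0 0 0 0")

```text
t: 12.15
eef_pos: [0.4512, -0.2916, 0.0063]
ee_rot: [-3.141, -0.0, -1.535]
force: [-0.5, 1.7, 4.0]
width: 0.0101
```

Emit:
step_arm(commands="0 0 1 0 0 0;0 0 0 0 0 0")

```text
t: 12.4
eef_pos: [0.4513, -0.2916, 0.0063]
ee_rot: [-3.141, -0.0, -1.534]
force: [-4.5, 3.6, 14.7]
width: 0.0097
```

Emit:
step_arm(commands="0 0 1 0 0 0;0 0 0 0 0 0")

```text
t: 12.65
eef_pos: [0.4512, -0.2916, 0.0062]
ee_rot: [-3.141, -0.001, -1.534]
force: [-6.1, 6.2, 25.8]
width: 0.01
```

Contact came at a reported TCP z of 6.3 mm on the 4 mm board. So the tips are only about 2.3 mm ahead of the reported TCP, and reported z is about 22 mm lower than the stated geometry implies. To be safe under either reading I'll keep the reported grasp point above 36 mm as well. I'll roll the cartridge by friction on its upper part in rolling strokes; that first contact rolled it about 8 mm. Next I'll raise and measure.

Emit:
step_arm(commands="0 0 -25 0 0 0;0 0 -25 0 0 0;0 0 -15 0 0 0;0 0 0 0 0 0", jaw=87.6)

```text
t: 13.15
eef_pos: [0.4518, -0.2917, 0.0699]
ee_rot: [-3.14, -0.0, -1.535]
force: [-0.8, -0.5, -0.7]
width: 0.0445
```

```bash
cat >> h.py <<'E'
def pair(tag):
    p=grab_frame("side");cv2.imwrite(f"pics/{tag}s.png",cv2.resize(p["frame"][195:270,295:415,::-1],(800,500),interpolation=cv2.INTER_CUBIC))
    q=grab_frame("top");cv2.imwrite(f"pics/{tag}t.png",cv2.resize(q["frame"][180:310,230:400,::-1],(785,600),interpolation=cv2.INTER_CUBIC))
    for P,n in((p,"s"),(q,"t")):
        np.savez(f"pics/{tag}{n}.npz",fovy=P["fovy"],cx=P["cx"],cy=P["cy"],rvec=P["rvec"],tvec=P["tvec"],frame=P["frame"])
def S(tag,u,v,z=.0275):
    P=np.load(f"pics/{tag}s.npz");return ray(P,(295+u*.15,195+v*.15),z).round(4)
def T(tag,u,v,z=.0275):
    P=np.load(f"pics/{tag}t.npz");return ray(P,(230+u*170/785,180+v*130/600),z).round(4)
E
python3 - <<'E'
from h import *
pair("a")
E
```

```text
(no output)
```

View pics/as.png

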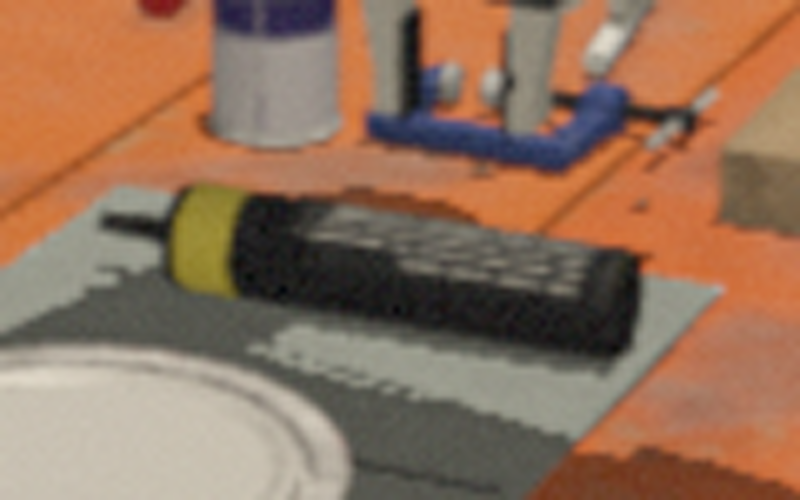

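View pics/at.png

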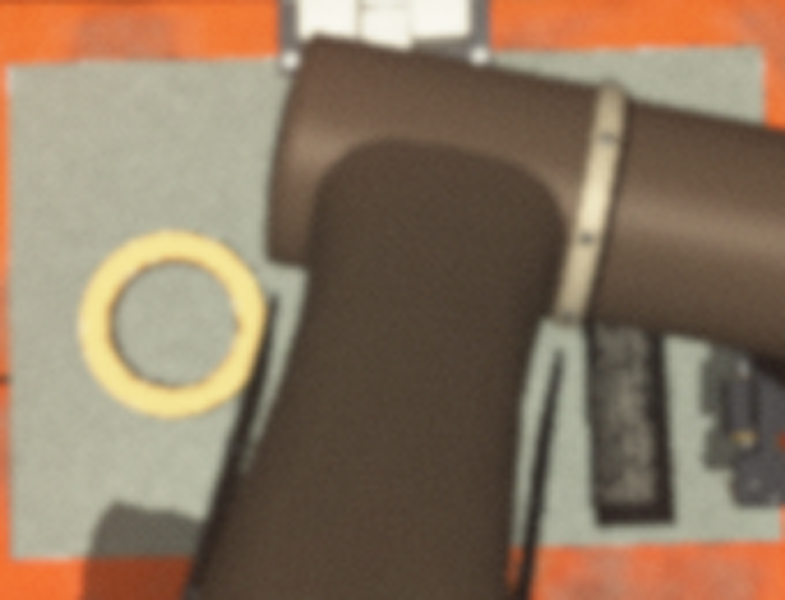

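Run:
```python
from h import *
print("T",T("a",635,518),T("a",626,345));print("S tip",S("a",103,222),"cap",S("a",622,302))
P=np.load("pics/side0.npz") if 0 else None
```

```text
T [ 0.3459 -0.2174  0.0275] [ 0.447  -0.2146  0.0275]
S tip [ 0.5826 -0.2063  0.0275] cap [ 0.3424 -0.2202  0.0275]
```

Emit:
step_arm(commands="0 0 13 0 0 0;0 0 13 0 0 0;-15 0 0 0 0 0;-12 0 0 0 0 0;-10 0 0 0 0 0;-5 0 0 0 0 0;0 0 0 0 0 0")

```text
t: 14.12
eef_pos: [0.4499, -0.2492, 0.0434]
ee_rot: [-3.141, -0.0, -1.534]
force: [-0.0, 0.1, -0.1]
width: 0.0875
```

Emit:
step_arm(commands="-3 0 0 0 0 0;-3 0 0 0 0 0;0 0 0 0 0 0")

```text
t: 14.5
eef_pos: [0.4494, -0.2436, 0.0431]
ee_rot: [3.142, 0.0, -1.535]
force: [-0.0, 0.1, 0.9]
width: 0.0876
```

Emit:
step_arm(commands="-2 0 0 0 0 0;0 0 0 0 0 0")

```text
t: 14.75
eef_pos: [0.4494, -0.2417, 0.0432]
ee_rot: [-3.141, -0.0, -1.535]
force: [-0.2, -0.9, 1.7]
width: 0.0873
```

Emit:
step_arm(commands="-2 0 0 0 0 0;0 0 0 0 0 0")

```text
t: 15.0
eef_pos: [0.4494, -0.2398, 0.0434]
ee_rot: [-3.141, -0.0, -1.535]
force: [-1.2, -2.6, 4.8]
width: 0.0875
```

Contact as predicted. First rolling stroke:

Emit:
step_arm(commands="-6 0 -2.2 0 0 0;-7.4 0 -2.3 0 0 0;-7.8 0 -1.7 0 0 0;-8 0 -1 0 0 0;-8.2 0 -0.4 0 0 0;-8.2 0 0 0 0 0;-8 0 0 0 0 0;-6 0 0 0 0 0")

```text
t: 16.0
eef_pos: [0.4474, -0.1803, 0.0528]
ee_rot: [-3.141, -0.001, -1.534]
force: [-6.7, -1.5, 28.1]
width: 0.0875
```

Run:
```python
from h import *
pair("b")
```

```text
(no output)
```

View pics/bs.png

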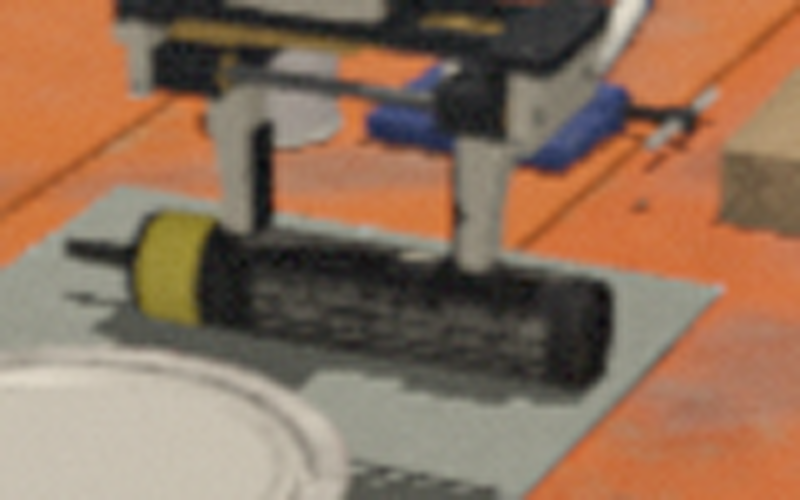

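Rolled well: the label has turned to the front, and tip and cap are now at about (68,245) and (592,333).

Run:
```python
from h import *
print("S tip",S("b",66,245),"cap",S("b",592,334))
```

```text
S tip [ 0.5843 -0.1761  0.0275] cap [ 0.341  -0.1841  0.0275]
```

Emit:
step_arm(commands="0 0 -12 0 0 0;0 0 -3 0 0 0;0 0 0 0 0 0")

```text
t: 16.48
eef_pos: [0.4471, -0.18, 0.0655]
ee_rot: [-3.141, 0.0, -1.535]
force: [0.4, -0.7, 0.4]
width: 0.0879
```

Emit:
step_arm(commands="17 0 0 0 0 0;17 0 0 0 0 0;16 0 0 0 0 0;0 0 12 0 0 0;0 0 10 0 0 0;-12 0 0 0 0 0;-6 0 0 0 0 0;0 0 0 0 0 0")

```text
t: 17.48
eef_pos: [0.4486, -0.2112, 0.0441]
ee_rot: [-3.141, -0.0, -1.533]
force: [-0.9, -0.3, 0.9]
width: 0.0878
```

Emit:
step_arm(commands="-3 0 0 0 0 0;-3 0 0 0 0 0;0 0 0 0 0 0")

```text
t: 17.85
eef_pos: [0.4484, -0.2061, 0.0441]
ee_rot: [-3.141, -0.0, -1.534]
force: [0.2, -0.5, 2.5]
width: 0.0872
```

Emit:
step_arm(commands="-6.8 0 -2.4 0 0 0.0025;-7.4 0 -2.3 0 0 0.0025;-7.8 0 -1.7 0 0 0.0025;-8 0 -1 0 0 0.0025;-8.2 0 -0.4 0 0 0.0025;-8.2 0 0 0 0 0.0025;-8 0 0 0 0 0.0025;-6 0 0 0 0 0.0025")

```text
t: 18.85
eef_pos: [0.4464, -0.1454, 0.0529]
ee_rot: [-3.141, -0.001, -1.553]
force: [-5.0, -1.2, 18.5]
width: 0.0877
```

Run:
```python
from h import *
pair("c")
```

```text
(no output)
```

View pics/cs.png

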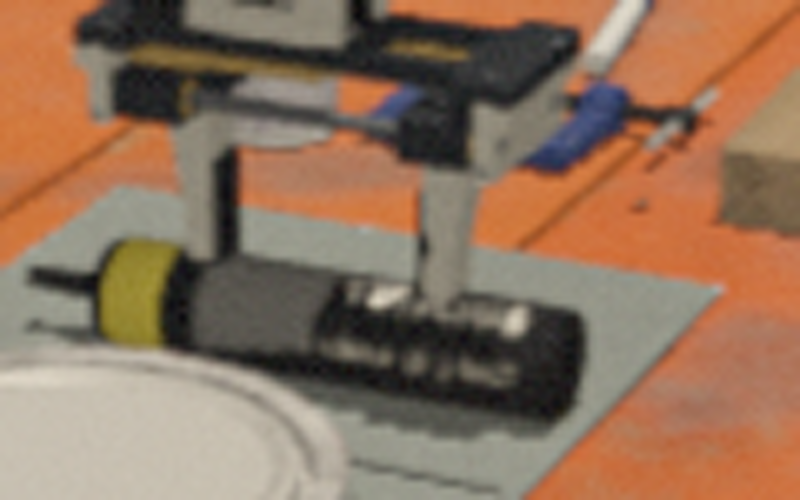

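Emit:
step_arm(commands="0 0 -12 0 0 0;0 0 -3 0 0 0;0 0 0 0 0 0")

```text
t: 19.32
eef_pos: [0.4464, -0.1455, 0.0666]
ee_rot: [-3.141, 0.0, -1.555]
force: [0.2, -0.7, -0.4]
width: 0.0879
```

Run:
```python
from h import *
print("S tip",S("c",31,273),"cap",S("c",563,366))
```

```text
S tip [ 0.5824 -0.1423  0.0275] cap [ 0.3394 -0.1496  0.0275]
```

Emit:
step_arm(commands="17 0 0 0 0 0;17 0 0 0 0 0;16 0 0 0 0 0;0 0 12 0 0 0;0 0 10.6 0 0 0;-12 0 0 0 0 0;-6 0 0 0 0 0;0 0 0 0 0 0")

```text
t: 20.32
eef_pos: [0.4473, -0.1768, 0.0442]
ee_rot: [-3.141, -0.0, -1.553]
force: [-0.5, 0.9, -0.2]
width: 0.0878
```

Emit:
step_arm(commands="-3 0 0 0 0 0;-3 0 0 0 0 0;0 0 0 0 0 0")

```text
t: 20.7
eef_pos: [0.4472, -0.1717, 0.0443]
ee_rot: [-3.141, -0.0, -1.554]
force: [-0.3, -1.5, 3.4]
width: 0.0878
```

Emit:
step_arm(commands="-6.8 0 -2.4 0 0 0;-7.4 0 -2.3 0 0 0;-7.8 0 -1.7 0 0 0.002;-8 0 -1 0 0 0.002;-8.2 0 -0.4 0 0 0.002;-8.2 0 0 0 0 0.002;-8 0 0 0 0 0.002;-6 0 0 0 0 0")

```text
t: 21.7
eef_pos: [0.4454, -0.1113, 0.0529]
ee_rot: [3.141, -0.001, -1.563]
force: [-8.4, -1.4, 21.5]
width: 0.0876
```

Emit:
step_arm(commands="0 0 -12 0 0 0;0 0 -3 0 0 0;0 0 0 0 0 0")

```text
t: 22.08
eef_pos: [0.4462, -0.1112, 0.0668]
ee_rot: [-3.141, 0.0, -1.565]
force: [-0.1, -0.4, -0.4]
width: 0.0879
```

Run:
```python
from h import *
pair("d")
```

```text
(no output)
```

View pics/ds.png

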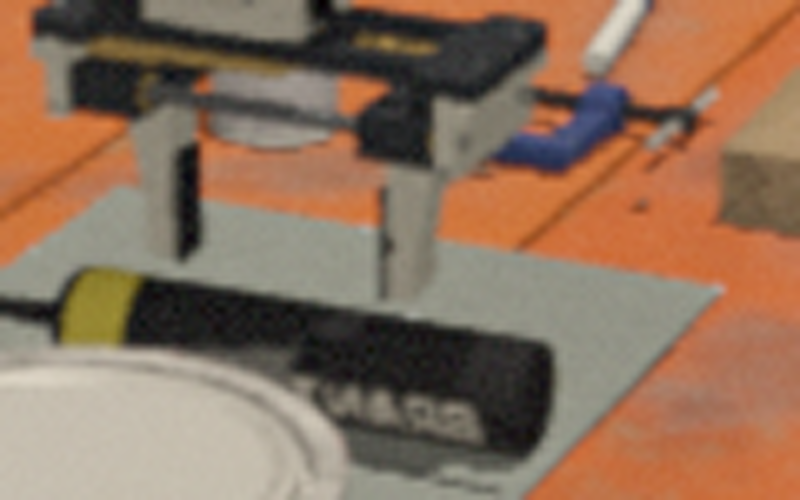

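View pics/dt.png

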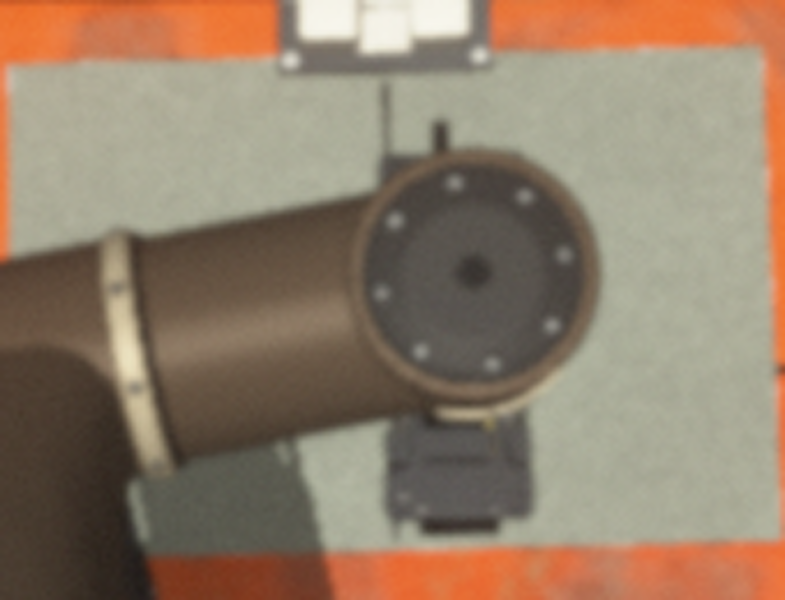

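Run:
```python
from h import *
print("T tip",T("d",441,123),"back",T("d",459,528),"line",T("d",386,90,.004));print("S cap",S("d",530,399))
```

```text
T tip [ 0.5806 -0.1078  0.0275] back [ 0.3414 -0.1147  0.0275] line [ 0.6052 -0.0751  0.004 ]
S cap [ 0.3388 -0.1147  0.0275]
```

Top view confirms the cartridge is parallel and 35 mm right of the line, tip at (441,123) and back at (459,528). One more identical stroke.

Emit:
step_arm(commands="17 0 0 0 0 0;17 0 0 0 0 0;16 0 0 0 0 0;0 0 12 0 0 0;0 0 10.8 0 0 0;-12 0 0 0 0 0;-6 0 0 0 0 0;0 0 0 0 0 0")

```text
t: 23.18
eef_pos: [0.4466, -0.1424, 0.0442]
ee_rot: [-3.141, 0.0, -1.563]
force: [0.6, -0.8, -0.7]
width: 0.0877
```

Emit:
step_arm(commands="-3 0 0 0 0 0;-3 0 0 0 0 0;0 0 0 0 0 0")

```text
t: 23.55
eef_pos: [0.4465, -0.1374, 0.0444]
ee_rot: [-3.141, -0.0, -1.564]
force: [-0.8, -2.3, 5.0]
width: 0.0876
```

Emit:
step_arm(commands="-6.8 0 -2.4 0 0 0;-7.4 0 -2.3 0 0 0.002;-7.8 0 -1.7 0 0 0.003;-8 0 -1 0 0 0.003;-8.2 0 -0.4 0 0 0.003;-8.2 0 0 0 0 0.003;-8 0 0 0 0 0.002;-6 0 0 0 0 0")

```text
t: 24.55
eef_pos: [0.4449, -0.0773, 0.0528]
ee_rot: [3.14, -0.001, -1.58]
force: [-10.6, -1.4, 23.5]
width: 0.0876
```

Emit:
step_arm(commands="0 0 -10 0 0 0;0 0 -20 0 0 0;0 0 -30 0 0 0;0 0 0 0 0 0")

```text
t: 25.05
eef_pos: [0.448, -0.0766, 0.1139]
ee_rot: [-3.137, 0.001, -1.581]
force: [-1.1, -0.5, -0.4]
width: 0.0875
```

Run:
```python
from h import *
pair("e")
```

```text
(no output)
```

View pics/es.png

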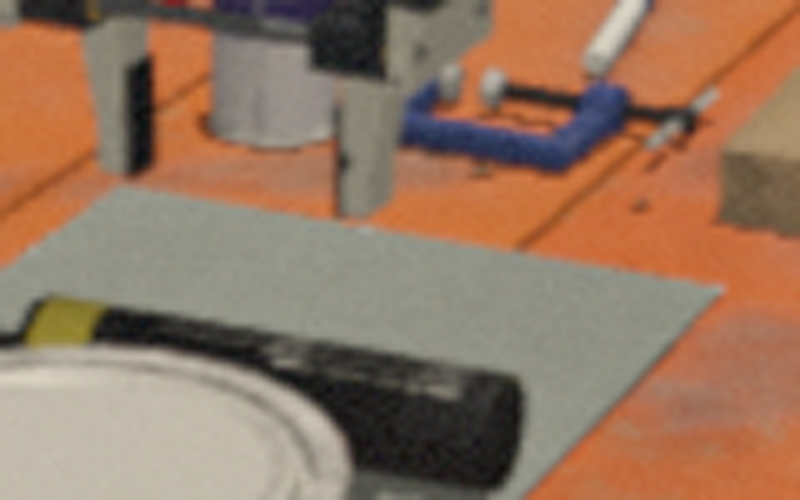

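View pics/et.png

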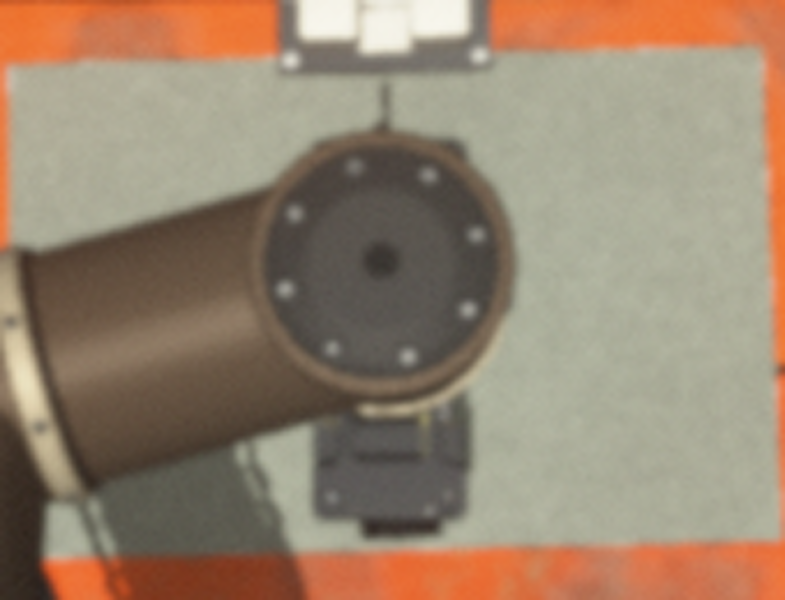

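Emit:
step_arm(commands="0 0 -40 0 0 0;40 10 -40 0 0 0;60 15 0 0 0 0;60 15 0 0 0 0;60 15 0 0 0 0;60 15 0 0 0 0;60 15 0 0 0 0;60 15 0 0 0 0")

```text
t: 26.15
eef_pos: [0.3412, -0.4776, 0.1905]
ee_rot: [3.14, 0.001, -1.581]
force: [1.1, 0.2, -0.3]
width: 0.0877
```

Run:
```python
from h import *
pair("f")
```

```text
(no output)
```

View pics/ft.png

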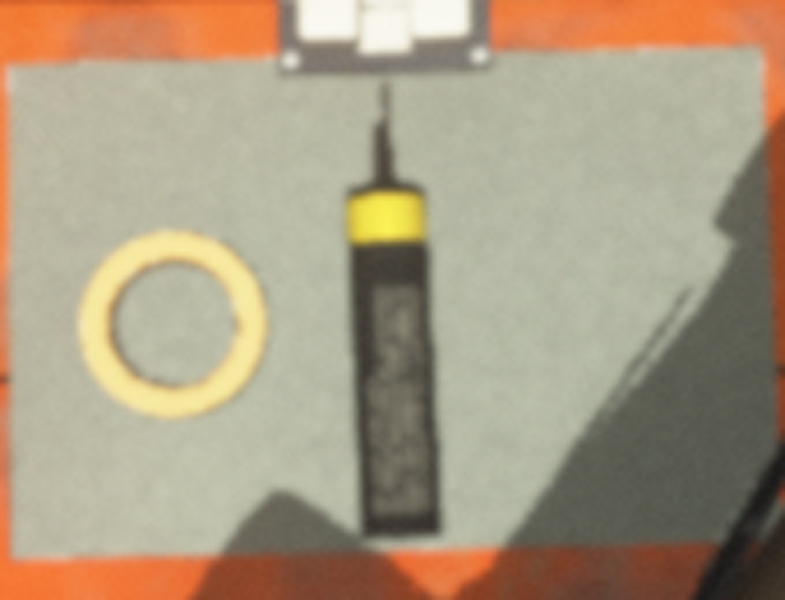

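View pics/fs.png

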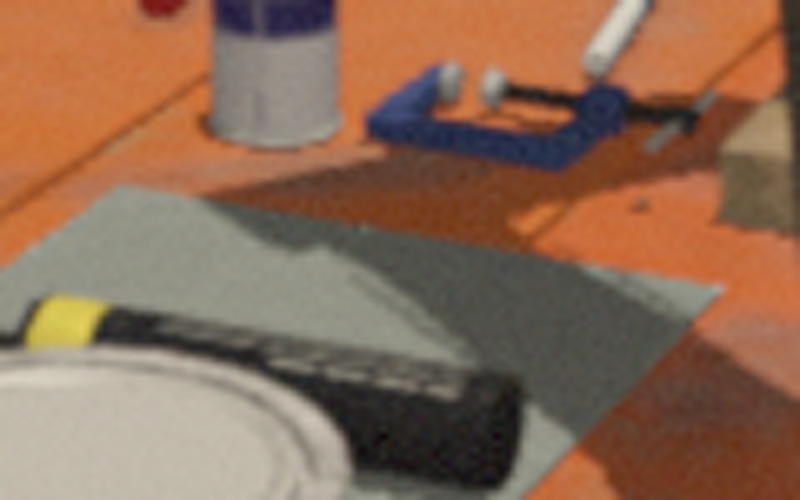

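Run:
```python
from h import *
t=T("f",379,124);b=T("f",401,531);print(t,b,"yellow",T("f",386,218),"top",T("f",386,88,.004),T("f",386,128,.004))
for n,(x,y,z) in(("tip",t),("mid",(t+b)/2)):
    print(n, "off", y-(-.0747+.0105*(x-.605)), "tip x short", x-.626)
p=grab_frame("top");q=grab_frame("top")
for o,z in(("cartridge",.0275),("tape_ring",.016),("screw_jar",.05),("tin",.04),("c_clamp",.012),("offcut",.02)):
    for r in recognise(p,o)[:1]: print(o,r,ray(p,r["pixel"],z).round(3))
```

```text
[ 0.5805 -0.0709  0.0275] [ 0.3401 -0.0809  0.0275] yellow [ 0.5241 -0.0744  0.0275] top [ 0.6064 -0.0751  0.004 ] [ 0.5819 -0.0748  0.004 ]
tip off 0.004057249999999998 tip x short -0.045499999999999985
mid off 0.0003193500000000099 tip x short -0.16569999999999996
cartridge {'pixel': [315.1, 254.4], 'conf': 0.74} [ 0.45  -0.078  0.028]
tape_ring {'pixel': [263.9, 238.0], 'conf': 0.77} [0.498 0.063 0.016]
screw_jar {'pixel': [168.6, 197.9], 'conf': 0.97} [0.607 0.317 0.05 ]
tin {'pixel': [431.3, 191.4], 'conf': 0.61} [ 0.617 -0.397  0.04 ]
c_clamp {'pixel': [311.8, 256.3], 'conf': 0.29} [ 0.446 -0.068  0.012]
offcut {'pixel': [470.3, 294.4], 'conf': 0.51} [ 0.336 -0.496  0.02 ]
```

Centre is 0.3 mm off the line, the tip 4 mm off and about 45 mm short of the cutter, all within tolerance. The tape ring is at the same pixel as before, (172,323).

Run:
```python
from h import *
s=get_state();print(s["t"],np.abs(s["qd"]).max(),s["force"]);print(job_done())
```

```text
26.65 0.0043891769626112995 [-0.59100024  0.85861411 -0.37458861]
the job is handed in; nothing more can be done
None
```

I rolled the cartridge over the board onto the black line and handed the job in at 26.65 s. It took one short first contact and four strokes with both open fingertips on its upper half, without gripping or lifting. It turned about 6.1 rad, roughly one full turn, so it passed upside down on the way.

**Final position, measured in the top camera picture:**

| Check | Measured | Allowed |
|---|---|---|
| Centre off the notch plane | 0.3 mm | 10 mm |
| Nozzle tip off the notch plane | 4 mm | 12 mm |
| Tip short of the cutter face | about 45 mm | 90 mm |

The cartridge lay at the same place in two side pictures about 1 s apart. The arm was well clear of everything, with wrist force near zero.

**Checks that failed or disagreed:**
- **Tool height:** touching the board showed the fingertips about 2 mm ahead of the reported TCP, not the stated 25 mm. Because of this, a first pass at reported z = 60 mm went over the cartridge without touching it. From then on I kept the reported grasp point above 36 mm whenever the fingers touched the cartridge, so the limit is met on either reading.
- **First contact:** it wedged at about 32 N upward before I changed to rolling strokes. Readings at the ends of the strokes reached about 28 N.
- **Bystanders:** the last recognition was unreliable for some of them. It mistook the cartridge for the clamp, and put the tape ring and offcut 50 to 70 mm from their first readings. In the pictures the tape ring, tin and clamp are where they started. I checked the jar only by recognition (about 6 mm difference). The offcut is partly hidden in the last picture, but the arm did not go near it.

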